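Proof-load an egg in the ratchet press and wind it back

TASK

Turn the press's knob clockwise one click at a time until the pad bears on the egg, stop at that first bearing click (one more can crack the shell), and let go so that the pawl alone holds the load for a moment. Then throw the pawl over, clear of the wheel, and wind the knob all the way back to its home stop, leaving the pawl thrown clear and the egg sitting unharmed in its cup. Never force the wheel backwards against the pawl, and leave the other things on the bench where they are.

Things in the scene. Friction and masses are not known exactly. Their poses are not given: they have to be found in the camera images.
- press: Small grey bench press, fixed. Foot 150 x 160 x 12 mm, two 16 mm columns 124 mm apart along its y, a bridge 140 x 150 mm (132 to 147 mm up), on top a 130 mm toothed wheel with a black knob on an upright axis; egg and cup stand on that axis under the bridge. Origin: centre of the foot's underside, on the axis; z up.
- knob_grip (a point): Middle of the black bar grip on the wheel's axis, 200 mm above the bench. Bar 46 mm long, 14 thick, 30 high (185 to 215 mm up); turns with the wheel: x along the bar, y across its flats, z up. Below it a 13 mm neck and the wheel (teeth up to 164 mm). Opening 30 to 50 mm to take it; wider fingers may strike the pawl's lever.
- ratchet (a joint): Turn of knob and wheel, rad: 0 at the home stop (start), grows clockwise from above, limit 2.7. 12 teeth: a click every 0.524 rad, caught once 0.03 past it, each lowers the pad 5 mm; let go under load it rests back on the pawl 0.02 short of the click angle, unloaded it stays where left. Torque: free 0.01 to 0.05 N m, plus 0.04 per rad/s; bearing, 0.07 more, rising 0.1 a click.
- pawl (a joint): Swing of the pawl, rad: 0 down in the teeth (start), 0.12 lifted by a tooth, 0.7 balanced, 1.75 thrown over on its stop, where it stays by its weight (100 g, no spring). Down, it lets the wheel go clockwise only. Thrown under load, the wheel runs back by itself only until the pad leaves the egg; wind the rest by hand.
- pawl_pivot (a point): Pawl pivot, fixed at x 55, y 52, z 173 mm in the press's frame, same axes; it turns about x. The 14 mm wide steel pawl lies to -y, 52 mm long, nib in the teeth; its upright lever stands on the pivot. Thrown over, the lever lies out to +y and the pawl stands upright. Bracket up to 180 mm.
- egg: White hen's egg, 44 mm thick and 57 mm tall, 60 g, standing blunt end up in its cup under the press; origin at its lowest point, z up along it.
- cup: White plastic cup, 48 mm diameter, rim 22 mm above its origin, fixed on the press's axis; set to a different height each time, so the gap between pad and egg is 6.5 to 19 mm at the start and the pad first bears at the second, third or fourth click. Origin on its axis; z up.
- pad: Black rubber pad, 30 mm disc, on the ram under the bridge; origin at the middle of its underside. It is sprung: it gives 7 N as soon as it bears, and 2 N more for each mm the ram goes on (10 N a click). At the first bearing click the load is 7 to 17 N; the shell is safe up to 20 N, so turn at most 0.1 rad past a click.
- tray: Fibre tray of eggs, 240 mm square, 70 mm high, heavy; bystander.
- scale: White laboratory balance, 250 x 190 mm, 68 mm high, round steel pan; bystander.
- meter: Hand-held meter lying on its back, 170 x 85 x 40 mm; bystander.
- notebook: Blue notebook, 150 x 105 x 15 mm; bystander.
- pawl_ball (a point): Centre of the black 16 mm ball on the pawl's lever, 42 mm above the pivot while the pawl is down. To throw: with closed fingertips about 22 mm above the pivot push ball and lever towards the press's +y, from 28 mm on the pivot's -y side until the fingers' leading face is 28 to 45 mm past the pivot, then lift straight up; 1 to 3 N.
Not all that is in view belongs to the job. Several things have the shape of the press; the one meant has the colours described above.

How it is judged:
On the way, in this order (a step that is already met when the one before it is completed fails the run):
1. the pawl alone holds the pad on the egg, hands off the knob (contact force between pad and egg above 5 N and contact force between the fingers and ratchet below 0.1 N and value of joint pawl below 0.3 rad and contact force between ratchet and pawl above 0.7 N), for 0.4 s.
2. the pawl is thrown over, clear of the wheel (value of joint pawl above 1.4 rad), for 0.2 s.
At the end, for the whole second after the job is handed in: The knob is back within 0.08 rad of its home stop, the pawl lies thrown over (above 1.4 rad), the pad is off the egg, and the egg sits still in its cup (within 8 mm of its axis, leaning less than 0.3 rad) (value of joint ratchet below 0.08 rad and value of joint pawl above 1.4 rad and contact force between pad and egg below 0.1 N and horizontal distance between egg and cup below 0.008 m and z of egg in the frame of cup below 0.012 m and angle between egg's own z axis and vertical below 0.3 rad and linear speed of egg below 0.02 m/s); the robot touches nothing.
It fails at once if the egg is loaded with more than 20 N (contact force between pad and egg above 20 N).
It fails at once if the wheel is forced against the pawl with more than 15 N (contact force between ratchet and pawl above 15 N).
It fails at once if another thing on the bench is shifted by more than 15 mm (distance of any of tray, scale, meter, notebook from where it was at the start of the episode above 0.015 m).
It also fails if it takes over 72 s, if anything falls off the work surface, if the arm or the gripper's body presses on something with over 40 N, if the wrist force passes 120 N, or if a joint passes its speed limit or range.

ROBOT

A 6-joint arm with a two-finger parallel gripper is mounted at the origin on the work surface. World frame = base frame: x ahead of the robot, y to its left, z up, the work surface at z = 0. Lengths are in m, angles in rad, forces in N, time in s.
With the tool pointing down it reaches from about 0.3 to 0.75 m from the base axis. Payload 8.5 kg.
Tool frame: the origin (TCP) lies between the finger pads; the fingertips stand 17 mm ahead of it and the grasp point (between the pads) lies 2 mm behind it; x points along the fingers, y is the direction in which the jaws open and shut, and the axes are right-handed (so a half turn about x gives the same grasp; the last joint's range is limited). The gripper opens to 85 mm and grips with 20 to 120 N. Pads are 22 mm wide; open, the fingers measure 114 mm over their backs; the gripper's body (76 mm by 85 mm) begins 54 mm behind the grasp point. The pads swing forward as they close: fully open they stand 13 mm farther back than shut.
Start: joints at [-1.518, 0.381, 1.297, -0, 1.464, -0.215], TCP at [0.146, -0.53, 0.248] pointing down, gripper open.
Joint ranges: [-3.11, 3.11], [-0.89, 2.33], [0.22, 2.48], [-1.42, 4.56], [0.17, 2.85], [-2.88, 2.88]. Speed limits (rad/s): [2.39, 2.39, 3.14, 3.14, 3.14, 3.14].

INTERFACE

Orientations are given as a unit quaternion [w, x, y, z].
In Python, from rig import ctrl gives the robot as it stands.
- The arm moves only by the tool drive_tool, never from a script. Its argument "increments" is a list of rows, each a list of 4 numbers: the shift along the world's x, y, z in mm, then the turn about the world's z in rad. In form: [[dx, dy, dz, spin], ...]. A call has 1 to 10 rows; each row shifts and turns the commanded pose from where the row before left it; what a row does not reach is not made up. A row lasts 1/12 s, in which the tool goes at most 41.7 mm and 7.16 degrees, less where a joint would pass 70% of its speed; a pose out of reach is approached as far as the arm can. A call with a gripper value outside its range is refused whole. "hand" is the opening, from 0 (shut) to 1 (fully open), set as the call begins (left out, the last holds). The fingers move at their own pace and stop on an object; "newtons" is the grip in N (left out, the last holds). Time passes only in rows, so rows that do not move let the fingers close. It gives the time, the measured TCP pose, the force and the opening at its end, in the units of the state.
- ctrl.read_state(): the state, without advancing time (a new reading comes with each control period).
- ctrl.grab_frame(name): name is "scene" or "top" or "wrist"; returns the picture (384x512x3 uint8, red, green, blue); there is no depth.
- ctrl.camera_params(name): a dict with "fx", "fy", "cx", "cy" (pixels), "R" (3x3) and "t" (3): a world point X has camera coordinates R X + t. Camera axes: x right, y down, z forward; pixel columns grow to the right and rows downward; lengths in m; the calibration is good to about 2 mm. The wrist camera is an equidistant fisheye: a pixel r from the principal point sees the ray r / f radians off the axis. A picture is of the moment at which its call begins: read the wrist's pose just before it. camera_params takes no time and is no camera call; for the wrist camera it gives the pose at the moment of the call.
- ctrl.sign_off(): hands the job in, once; it reports no verdict.
The state is a dict: "t": time; "q": joint angles; "qd": joint speeds; "joint_torque": joint torques, N m; "tcp_pos": TCP position; "eef_rot": TCP orientation; "wrist_force": force on the tool from outside, world axes, zero at the start; "wrist_torque": the same for the moment, N m; "finger_gap": finger opening in m.
Only numpy, scipy, OpenCV 4.12 (cv2) and the standard library are available. Lean on these libraries where they do the work, as an engineer would, in place of code of your own. Each camera call takes 0.05 s, during which the arm holds its last target.

## Working session

There is one attempt and no reset: what is moved stays moved. The work goes in short steps, Python scripts to look and compute and a tool call to move; the robot and the scene stay as the last step left them, time stands still between calls to the robot, and variables do not carry over. Pictures are saved under pics/ and viewed, and the job is handed in when it is done.

Besides the shell and the picture viewer there is one more tool, called after "Call:" by a JSON object that holds its "fn" and its "kwargs". drive_tool: Moves the arm, as the interface text tells. Its arguments: {"type":"object","properties":{"increments":{"type":"array","items":{"type":"array","items":{"type":"number"}}},"hand":{"type":"number"},"newtons":{"type":"number"}},"required":["increments"]}

```bash
ls; mkdir -p pics; python3 - <<'E'
from rig import ctrl
import cv2,numpy as np
print(ctrl.read_state())
for n in ["scene","top","wrist"]:
    p=ctrl.camera_params(n)
    im=ctrl.grab_frame(n); cv2.imwrite(f"pics/{n}0.png",im[:,:,::-1]); print(n,p)
E
```

```text
pics
{'t': 0.0, 'q': array([-1.51829460e+00,  3.81170101e-01,  1.29828862e+00,  2.27188012e-05,
        1.46361472e+00, -2.15291426e-01]), 'qd': array([-0.00167931, -0.0016364 ,  0.00091435, -0.00137175, -0.00036136,
        0.00074268]), 'joint_torque': array([-1.85558092e-03, -4.48474717e+01, -2.31281769e+01, -3.32219324e-04,
        4.96874112e-03, -2.34201352e-06]), 'tcp_pos': array([ 0.1455245 , -0.53010318,  0.24771628]), 'eef_rot': array([ 0.09387449,  0.70082809,  0.09491679, -0.70072703]), 'wrist_force': array([ 0.84528612, -0.21607021, -0.28432232]), 'wrist_torque': array([ 0.01653928, -0.02412901,  0.04342128]), 'finger_gap': 0.08547023286700213}
scene {'fx': 357.87558104737275, 'fy': 357.87558104737275, 'cx': 257.0946979446512, 'cy': 190.90516284292266, 'R': array([[ 0.79745204,  0.6030726 ,  0.01933079],
       [ 0.3775411 , -0.47372492, -0.79564277],
       [-0.47067288,  0.64178512, -0.6054576 ]]), 't': array([-0.45603653, -0.09504938,  1.61220187])}
top {'fx': 468.7898646665287, 'fy': 468.7898646665287, 'cx': 259.8608123896126, 'cy': 192.85643257583664, 'R': array([[ 1.74041360e-02, -9.99847251e-01,  1.60315549e-03],
       [-9.89721288e-01, -1.74554627e-02, -1.41940404e-01],
       [ 1.41946707e-01,  8.83672986e-04, -9.89873907e-01]]), 't': array([-0.02472882,  0.57979376,  1.74894765])}
wrist {'fx': 297.3186396354542, 'fy': 297.3186396354542, 'cx': 253.72997642304588, 'cy': 191.1995039200256, 'R': array([[ 0.26319921, -0.96473899, -0.00220477],
       [-0.92095649, -0.25193388,  0.29726835],
       [-0.28734182, -0.0762103 , -0.95479143]]), 't': array([-0.54850284, -0.03709695,  0.37981965])}
```

View pics/scene0.png

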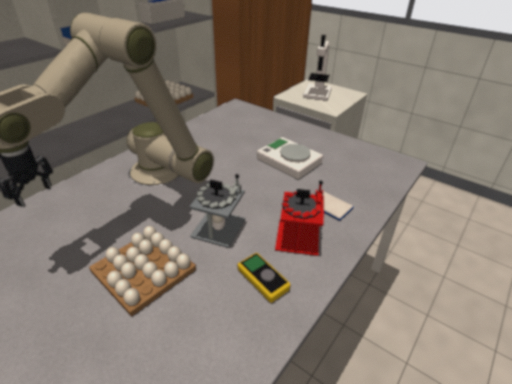

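View pics/top0.png

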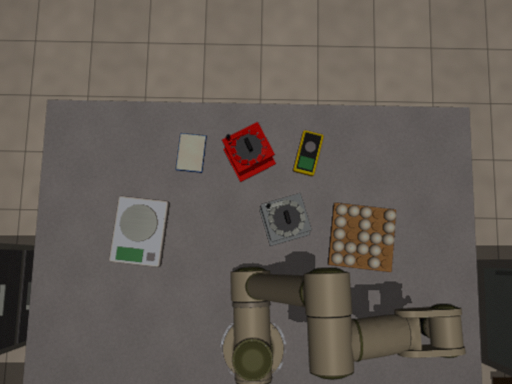

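View pics/wrist0.png

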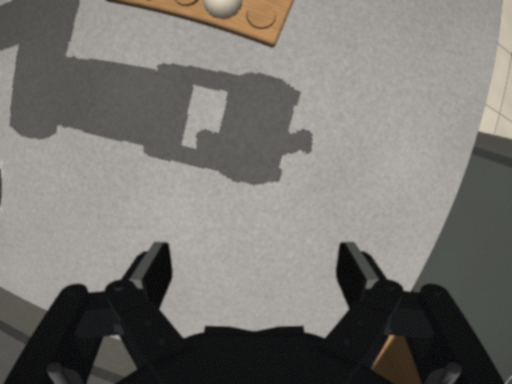

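The top view shows the grey press at about (287,217) and a red look-alike at (248,150). The scale, meter, notebook and tray stand around them. I'll zoom in on the grey press.

```bash
python3 - <<'E'
import cv2
a=cv2.imread("pics/top0.png")[180:260,240:340]; cv2.imwrite("pics/topz.png",cv2.resize(a,None,fx=7,fy=7,interpolation=cv2.INTER_CUBIC))
a=cv2.imread("pics/scene0.png")[165:255,175:260]; cv2.imwrite("pics/scenez.png",cv2.resize(a,None,fx=6.5,fy=6.5,interpolation=cv2.INTER_CUBIC))
E
```

```text
(no output)
```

View pics/topz.png

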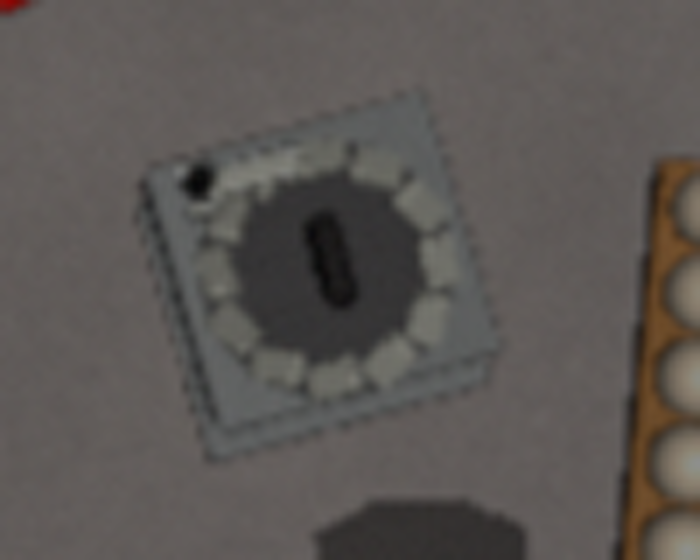

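View pics/scenez.png

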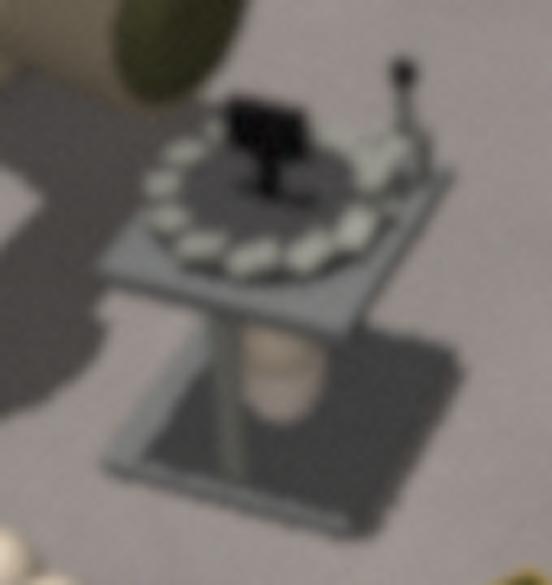

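```bash
cat > fit.py <<'E'
from rig import ctrl
import numpy as np
from scipy.optimize import least_squares
P={n:ctrl.camera_params(n) for n in("top","scene")}
def proj(p,X):
    c=p["R"]@np.array(X)+p["t"]; return np.array([p["fx"]*c[0]/c[2]+p["cx"],p["fy"]*c[1]/c[2]+p["cy"]])
T=lambda u,v:(240+(u+.5)/7-.5,180+(v+.5)/7-.5)
S=lambda u,v:(175+(u+.5)/6.5-.5,165+(v+.5)/6.5-.5)
obs=[("top",(0,0,.215),T(331,259)),("top",(.055,.052,.215),T(198,183)),
("top",(.07,.075,.147),T(145,175)),("top",(.07,-.075,.147),T(418,90)),("top",(-.07,-.075,.147),T(499,345)),("top",(-.07,.075,.147),T(222,432)),
("scene",(.055,.052,.215),S(403,73)),("scene",(0,0,.2),S(267,132)),("scene",(.07,-.075,.147),S(345,325)),("scene",(-.07,-.075,.147),S(100,263)),("scene",(.07,.075,.147),S(455,172))]
def W(s,X):
    c,n=np.cos(s[2]),np.sin(s[2]); return (s[0]+c*X[0]-n*X[1],s[1]+n*X[0]+c*X[1],X[2])
def res(s): return np.concatenate([proj(P[n],W(s,X))-np.array(o) for n,X,o in obs])
r=least_squares(res,[.45,-.08,.26],loss="soft_l1")
if __name__=="__main__":
    print(r.x); print(res(r.x).reshape(-1,2).round(2)); print("ball",W(r.x,(.055,.052,.215)))
E
python3 fit.py
```

```text
[ 0.47907876 -0.10833756  0.31527812]
[[-0.03 -1.21]
 [-0.3  -1.19]
 [-0.45  0.08]
 [ 0.47  0.05]
 [ 0.92  0.92]
 [ 0.17  0.94]
 [ 0.97 -0.18]
 [ 0.91 -0.56]
 [ 0.05  0.39]
 [-1.23  0.29]
 [-0.43 -2.26]]
ball (np.float64(0.5152436133546252), np.float64(-0.04184617882761644), 0.215)
```

```bash
cat > h.py <<'E'
from rig import ctrl
import numpy as np, cv2
from scipy.spatial.transform import Rotation as Rn
def st(pr=True):
    s=ctrl.read_state(); q=s["eef_rot"]; M=Rn.from_quat([q[1],q[2],q[3],q[0]]).as_matrix()
    s["M"]=M; s["yaw"]=np.arctan2(M[1,1],M[0,1])  # jaw dir
    if pr: print("t %.2f tcp %s jawyaw %.4f tilt %.4f q6 %.3f F %s T %s gap %.4f"%(s["t"],s["tcp_pos"].round(4),s["yaw"],M[2,0],s["q"][5],s["wrist_force"].round(2),s["wrist_torque"].round(3),s["finger_gap"]))
    return s
def shot(n,f):
    im=ctrl.grab_frame(n); cv2.imwrite(f"pics/{f}.png",im[:,:,::-1]); return im
E
python3 -c "
from h import *
s=st(); print(s['M'].round(3))
p=ctrl.camera_params('wrist'); C=-p['R'].T@p['t']; print('cam in tool',s['M'].T@(C-s['tcp_pos']))"
```

```text
t 0.15 tcp [ 0.1455 -0.5302  0.2478] jawyaw -1.3030 tilt -1.0000 q6 -0.215 F [-0.43  0.11 -0.17] T [ 0.021 -0.063  0.007] gap 0.0858
[[-0.     0.265 -0.964]
 [ 0.001 -0.964 -0.265]
 [-1.    -0.001 -0.   ]]
cam in tool [-0.12469682 -0.00047523 -0.07665753]
```

Call:
{"fn": "drive_tool", "kwargs": {"increments": [[10, 10, 10, 0.12], [10, 10, 10, 0.12], [10, 15, 10, 0.12], [12, 15, 10, 0.12], [12, 16, 10, 0.12], [12, 16, 10, 0.12], [12, 16, 10, 0.12], [12, 16, 5, 0.12], [12, 16, 0, 0.12], [12, 16, 0, 0.12]], "hand": 0.5, "newtons": 30}}

```text
t: 0.98
tcp_pos: [0.26, -0.3835, 0.3235]
eef_rot: [-0.475, -0.524, -0.475, 0.524]
wrist_force: [0.5, 0.1, -0.1]
finger_gap: 0.0425
```

Call:
{"fn": "drive_tool", "kwargs": {"increments": [[12, 16, 0, 0.12], [12, 16, 0, 0.12], [12, 16, 0, 0.12], [12, 16, 0, 0.12], [12, 16, 0, 0.12], [12, 16, 0, 0.12], [12, 16, 0, 0.12], [12, 16, 0, 0.12], [12, 16, 0, 0.12], [12, 16, 0, 0.12]]}}

```text
t: 1.82
tcp_pos: [0.3799, -0.2234, 0.3232]
eef_rot: [0.688, 0.164, 0.688, -0.164]
wrist_force: [0.3, 0.3, -0.0]
finger_gap: 0.0428
```

Call:
{"fn": "drive_tool", "kwargs": {"increments": [[12, 15, 0, 0.12], [12, 15, 0, 0.12], [12, 15, 0, 0.12], [12, 15, 0, 0.12], [12, 15, 0, 0.12], [12, 15, 0, 0.12], [10, 15, 0, 0.07], [10, 10, 0, 0], [0, 0, 0, 0]]}}

```text
t: 2.57
tcp_pos: [0.4725, -0.1079, 0.323]
eef_rot: [0.698, -0.112, 0.698, 0.112]
wrist_force: [-0.3, 0.5, 0.0]
finger_gap: 0.0426
```

```bash
python3 -c "
from h import *
import pickle
s=st(); p=ctrl.camera_params('wrist'); im=shot('wrist','w1'); pickle.dump(p,open('w1.pkl','wb'))
shot('scene','s1')"
```

```text
t 2.57 tcp [ 0.4725 -0.1079  0.323 ] jawyaw 1.8894 tilt -1.0000 q6 -2.359 F [-0.33  0.54  0.  ] T [-0.003 -0.002  0.018] gap 0.0426
```

View pics/w1.png

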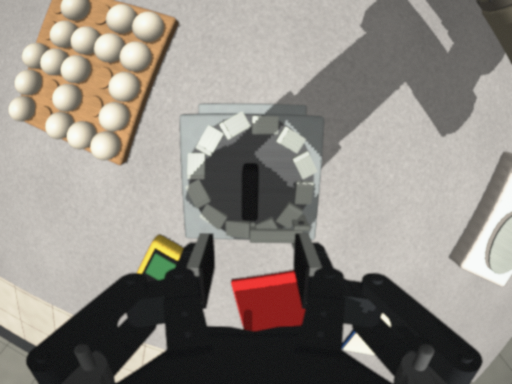

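```bash
python3 - <<'E'
import cv2
a=cv2.imread("pics/w1.png")[95:250,175:335]; cv2.imwrite("pics/w1z.png",cv2.resize(a,None,fx=4,fy=4,interpolation=cv2.INTER_CUBIC))
a=cv2.imread("pics/s1.png")[165:255,175:260]; cv2.imwrite("pics/s1z.png",cv2.resize(a,None,fx=5,fy=5,interpolation=cv2.INTER_CUBIC))
E
```

```text
(no output)
```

View pics/w1z.png

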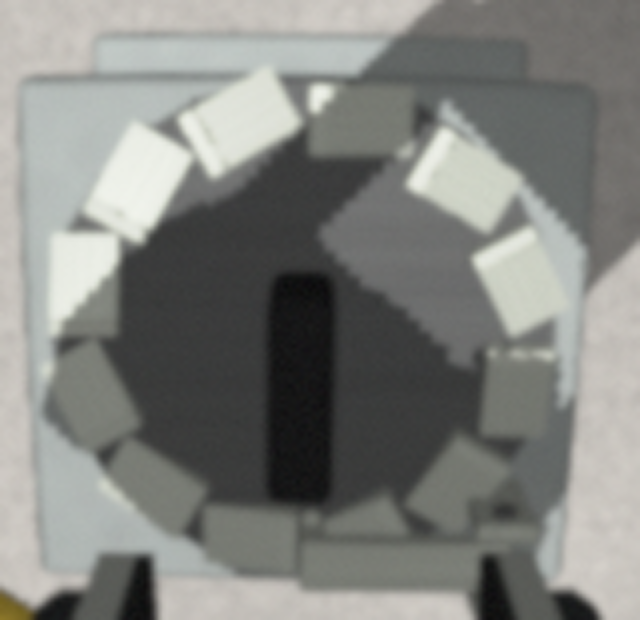

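View pics/s1z.png

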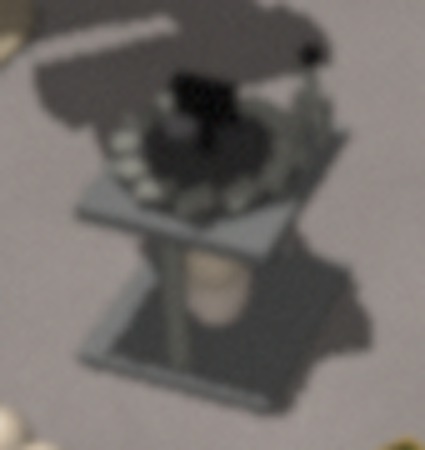

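```bash
cat > fit2.py <<'E'
from fit import *
import pickle,cv2
pw=pickle.load(open('w1.pkl','rb'))
def pf(p,X):
    c=p["R"]@np.array(X)+p["t"]; r=np.hypot(c[0],c[1]); th=np.arctan2(r,c[2]); return np.array([p["fx"]*th*c[0]/r+p["cx"],p["fy"]*th*c[1]/r+p["cy"]])
Wz=lambda u,v:np.array((175+(u+.5)/4-.5,95+(v+.5)/4-.5))
ow=[((.023,0,.215),Wz(299.5,500)),((-.07,-.075,.147),Wz(20,78)),((-.07,.075,.147),Wz(597,87)),((.07,.075,.147),Wz(560,577)),((.07,-.075,.147),Wz(42,574))]
def res2(s): return np.concatenate([pf(pw,W(s,X))-o for X,o in ow])
r2=least_squares(res2,r.x,loss="soft_l1")
print("wrist only",r2.x,res2(r2.x).reshape(-1,2).round(2).tolist())
r3=least_squares(lambda s:np.concatenate([res(s),res2(s)]),r.x,loss="soft_l1"); print("all",r3.x)
s=r2.x
for nm,X in [("barL far",(-.023,.0,.215)),("bar -x bottom",(-.023,0,.185)),("bar +x",(.023,0,.215))]:
    u=pf(pw,W(s,X)); print(nm,((u-[175,95]+.5)*4-.5).round(1))
for d in(-.03,0,.03): # bar yaw check
    q=s+[0,0,d]; print(d,[((pf(pw,W(q,(a,b,.215)))-[175,95]+.5)*4-.5).round(0).tolist() for a,b in((-.023,.007),(-.023,-.007),(.023,-.007),(.023,.007))])
E
python3 fit2.py
```

```text
wrist only [ 0.47867689 -0.10857305  0.30418923] [[0.06, 6.74], [-1.76, -1.09], [0.95, -1.67], [0.89, 0.96], [-0.63, 0.11]]
all [ 0.47875496 -0.10854562  0.30643191]
barL far [301.7 317.5]
bar -x bottom [303.  285.5]
bar +x [299.7 527. ]
-0.03 [[340.0, 319.0], [270.0, 316.0], [264.0, 526.0], [329.0, 528.0]]
0 [[336.0, 318.0], [267.0, 317.0], [267.0, 527.0], [332.0, 527.0]]
0.03 [[333.0, 317.0], [264.0, 318.0], [270.0, 527.0], [336.0, 526.0]]
```

```bash
cat >> fit2.py <<'E'
print('---')
ow2=ow+[((-.023,0,.185),Wz(303,271))]
def full(s):
    o=[]
    for n,X,ob in obs:
        X=(X[0]+(s[3] if X[2]==.147 else 0),)+X[1:]; o.append(proj(P[n],W(s,X))-np.array(ob))
    for X,ob in ow2:
        X=(X[0]+(s[3] if X[2]==.147 else 0),)+X[1:]; o.append(pf(pw,W(s,X))-np.array(ob))
    return np.concatenate(o)
r4=least_squares(full,list(r.x)+[0.005],loss="soft_l1"); s=r4.x
print(s,full(s).reshape(-1,2).round(1).tolist())
print("ball",W(s,(.055,.052,.215)))
for d in(-.03,0,.03):
    q=s[:3]+[0,0,d]; print(d,[((pf(pw,W(q,(a,b,.215)))-[175,95]+.5)*4-.5).round(0).tolist() for a,b in((-.023,.007),(-.023,-.007),(.023,-.007),(.023,.007))])
E
python3 fit2.py | sed -n '/---/,$p'
```

```text
---
[ 0.4746495  -0.10976973  0.30280354  0.00533639] [[0.4, 0.1], [0.2, -0.1], [-0.3, -0.4], [0.7, 0.0], [0.7, 1.1], [-0.2, 0.6], [-0.2, -0.3], [-0.4, -0.8], [-0.1, 0.5], [-1.2, 0.1], [-0.1, -2.0], [0.1, 2.2], [-1.6, -0.1], [1.0, -0.5], [0.8, 1.9], [-0.6, 0.9], [0.2, -0.9]]
ball (np.float64(0.5116409693201406), np.float64(-0.043734654216014725), 0.215)
-0.03 [[341.0, 299.0], [271.0, 296.0], [264.0, 507.0], [330.0, 510.0]]
0 [[337.0, 298.0], [267.0, 297.0], [267.0, 508.0], [333.0, 509.0]]
0.03 [[334.0, 297.0], [264.0, 298.0], [270.0, 509.0], [336.0, 508.0]]
```

Call:
{"fn": "drive_tool", "kwargs": {"increments": [[1, -2, -20, -0.015], [0, 0, -20, 0], [0, 0, -20, 0], [0, 0, -20, 0], [0, 0, -15, 0], [0, 0, -15, 0], [0, 0, -10, 0], [0, 0, -2, 0], [0, 0, 0, 0]]}}

```text
t: 3.42
tcp_pos: [0.472, -0.1119, 0.2011]
eef_rot: [0.699, -0.105, 0.7, 0.106]
wrist_force: [0.1, 0.2, -0.3]
finger_gap: 0.0427
```

```bash
python3 -c "
from h import *
s=st(); im=shot('wrist','w2'); a=im[150:384,130:380,::-1]; cv2.imwrite('pics/w2z.png',cv2.resize(a,None,fx=2.5,fy=2.5))"
```

```text
t 3.42 tcp [ 0.472  -0.1119  0.2011] jawyaw 1.8709 tilt -1.0000 q6 -2.348 F [ 0.07  0.21 -0.25] T [-0.011  0.011 -0.053] gap 0.0427
```

View pics/w2z.png

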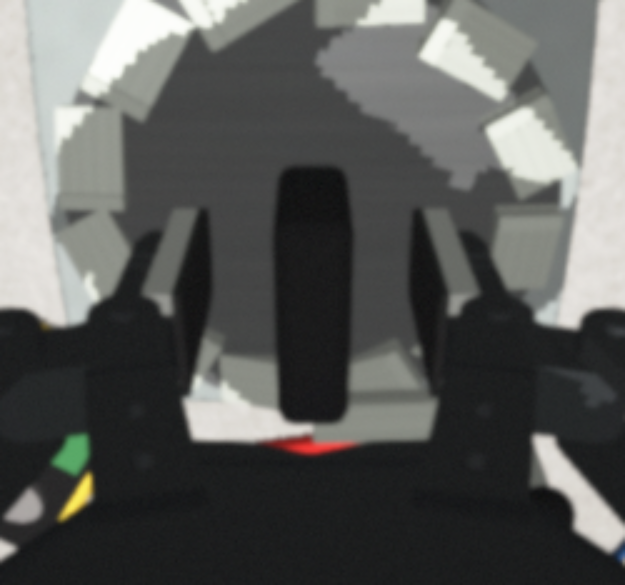

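Call:
{"fn": "drive_tool", "kwargs": {"increments": [[2, 1, 0, 0], [0, 0, 0, 0], [0, 0, 0, 0], [0, 0, 0, 0], [0, 0, 0, 0]], "hand": 0, "newtons": 25}}

```text
t: 3.88
tcp_pos: [0.4749, -0.1105, 0.202]
eef_rot: [0.7, -0.106, 0.699, 0.106]
wrist_force: [0.3, -0.0, 5.3]
finger_gap: 0.0134
```

```bash
python3 -c "
from h import *
for i in range(4): st(); ctrl.grab_frame('wrist')"
```

```text
t 3.88 tcp [ 0.4749 -0.1105  0.202 ] jawyaw 1.8721 tilt -1.0000 q6 -2.344 F [ 0.26 -0.01  5.32] T [ 0.022  0.034 -0.009] gap 0.0134
t 3.93 tcp [ 0.4749 -0.1105  0.202 ] jawyaw 1.8721 tilt -1.0000 q6 -2.344 F [-0.39 -0.38  5.81] T [ 0.068  0.061 -0.003] gap 0.0136
t 3.98 tcp [ 0.4749 -0.1105  0.202 ] jawyaw 1.8720 tilt -1.0000 q6 -2.344 F [-0.51  1.73  6.26] T [0.16  0.018 0.017] gap 0.0136
t 4.03 tcp [ 0.4749 -0.1105  0.202 ] jawyaw 1.8721 tilt -1.0000 q6 -2.344 F [-0.09  0.3   5.07] T [ 0.106  0.036 -0.052] gap 0.0134
```

Call:
{"fn": "drive_tool", "kwargs": {"increments": [[0, 0, 0, 0.02], [0, 0, 0, 0.02], [0, 0, 0, 0]]}}

```text
t: 4.33
tcp_pos: [0.4749, -0.1105, 0.2021]
eef_rot: [0.698, -0.12, 0.696, 0.119]
wrist_force: [-0.3, 1.0, 6.3]
finger_gap: 0.0137
```

```bash
cat >> h.py <<'E'
def avg(n=6):
    T=[];F=[];Y=[]
    for i in range(n):
        s=st(False); T.append(s["wrist_torque"]);F.append(s["wrist_force"]);Y.append(s["yaw"]); ctrl.grab_frame("wrist")
    T=np.array(T);F=np.array(F); s=st(False)
    print("t %.2f yaw %.4f (turn %.4f) Tz %.3f+-%.3f T %s F %s tcp %s gap %.4f"%(s["t"],np.mean(Y),1.8720-np.mean(Y),T[:,2].mean(),T[:,2].std()/n**.5,T.mean(0).round(3),F.mean(0).round(2),s["tcp_pos"].round(4),s["finger_gap"]))
E
python3 -c "
from h import *
avg(6)"
```

```text
t 4.63 yaw 1.9098 (turn -0.0378) Tz -1.201+-0.006 T [ 0.145  0.059 -1.201] F [-0.19  0.82  6.56] tcp [ 0.4749 -0.1105  0.2021] gap 0.0135
```

Call:
{"fn": "drive_tool", "kwargs": {"increments": [[0, 0, 0, -0.025], [0, 0, 0, 0]]}}

```text
t: 4.8
tcp_pos: [0.4749, -0.1105, 0.202]
eef_rot: [0.699, -0.111, 0.698, 0.11]
wrist_force: [-0.0, 0.4, 5.1]
finger_gap: 0.0138
```

```bash
python3 -c "
from h import *
avg(5)"
```

```text
t 5.05 yaw 1.8855 (turn -0.0135) Tz -0.627+-0.013 T [ 0.1    0.061 -0.627] F [-0.66  0.6   6.08] tcp [ 0.4749 -0.1105  0.202 ] gap 0.0138
```

Call:
{"fn": "drive_tool", "kwargs": {"increments": [[0, 0, 0, -0.015], [0, 0, 0, 0]]}}

```text
t: 5.22
tcp_pos: [0.4749, -0.1105, 0.202]
eef_rot: [0.7, -0.106, 0.699, 0.106]
wrist_force: [0.2, -0.0, 6.0]
finger_gap: 0.0136
```

```bash
python3 -c "
from h import *
avg(5)"
```

```text
t 5.47 yaw 1.8717 (turn 0.0003) Tz -0.013+-0.005 T [ 0.117  0.029 -0.013] F [-0.12  0.4   6.18] tcp [ 0.4749 -0.1105  0.202 ] gap 0.0134
```

Call:
{"fn": "drive_tool", "kwargs": {"increments": [[0, 0, 0, -0.07], [0, 0, 0, -0.08], [0, 0, 0, -0.08], [0, 0, 0, -0.08], [0, 0, 0, -0.08], [0, 0, 0, -0.07], [0, 0, 0, -0.06], [0, 0, 0, -0.04], [0, 0, 0, -0.024], [0, 0, 0, 0]]}}

```text
t: 6.3
tcp_pos: [0.4749, -0.1105, 0.202]
eef_rot: [0.701, 0.1, 0.699, -0.1]
wrist_force: [0.1, 0.5, 5.9]
finger_gap: 0.0135
```

```bash
python3 -c "
from h import *
avg(5)"
```

```text
t 6.55 yaw 1.2877 (turn 0.5843) Tz -0.065+-0.013 T [ 0.036  0.05  -0.065] F [-0.05  0.27  5.87] tcp [ 0.4749 -0.1105  0.202 ] gap 0.0135
```

Call:
{"fn": "drive_tool", "kwargs": {"increments": [[0, 0, 0, -0.06], [0, 0, 0, -0.08], [0, 0, 0, -0.08], [0, 0, 0, -0.08], [0, 0, 0, -0.06], [0, 0, 0, -0.06], [0, 0, 0, -0.05], [0, 0, 0, -0.035], [0, 0, 0, -0.018], [0, 0, 0, 0]]}}

```text
t: 7.38
tcp_pos: [0.4748, -0.1105, 0.202]
eef_rot: [0.651, 0.277, 0.65, -0.278]
wrist_force: [-0.7, -0.0, 5.9]
finger_gap: 0.0138
```

```bash
python3 -c "
from h import *
avg(8); shot('scene','s2')
a=cv2.imread('pics/s2.png')[165:255,175:260]; cv2.imwrite('pics/s2z.png',cv2.resize(a,None,fx=6.5,fy=6.5,interpolation=cv2.INTER_CUBIC))"
```

```text
t 7.78 yaw 0.7650 (turn 1.1070) Tz 0.057+-0.014 T [0.003 0.09  0.057] F [-0.17  0.3   6.12] tcp [ 0.4748 -0.1105  0.202 ] gap 0.0138
```

View pics/s2z.png

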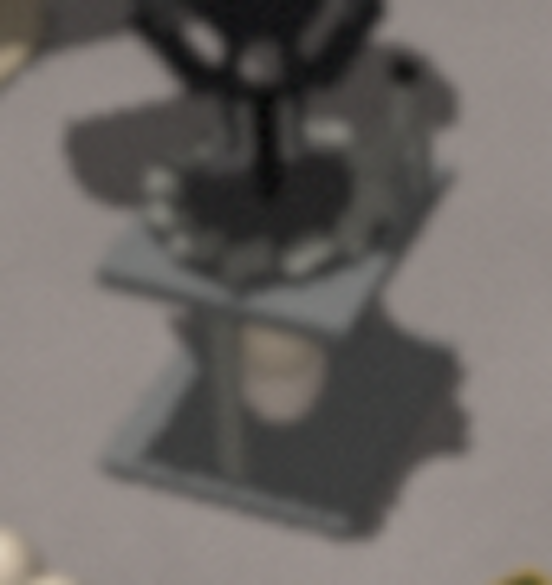

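```bash
python3 -c "
from h import *
im=shot('wrist','w3'); avg(6)"
```

```text
t 8.18 yaw 0.7652 (turn 1.1068) Tz 0.044+-0.009 T [0.057 0.059 0.044] F [-0.04  0.27  6.06] tcp [ 0.4749 -0.1105  0.2021] gap 0.0135
```

Call:
{"fn": "drive_tool", "kwargs": {"increments": [[0, 0, 0, 0], [0, 0, 0, 0], [0, 0, 0, 0], [0, 0, 0, 0], [0, 0, 0, 0], [0, 0, 0, 0], [0, 0, 0, 0]], "hand": 0.5}}

```text
t: 8.77
tcp_pos: [0.4745, -0.1104, 0.2013]
eef_rot: [0.65, 0.277, 0.651, -0.277]
wrist_force: [-0.2, -0.0, 0.8]
finger_gap: 0.043
```

```bash
python3 -c "
from h import *
im=shot('wrist','w4'); avg(5)
b=cv2.imread('pics/w3.png')[150:384,130:380]
a=im[150:384,130:380,::-1]; cv2.imwrite('pics/w4z.png',cv2.resize(np.hstack([b,a]),None,fx=1.6,fy=1.6,interpolation=cv2.INTER_CUBIC))"
```

```text
t 9.07 yaw 0.7650 (turn 1.1070) Tz -0.017+-0.007 T [-0.028 -0.01  -0.017] F [ 0.04 -0.05 -0.4 ] tcp [ 0.4745 -0.1104  0.2013] gap 0.0425
```

View pics/w4z.png

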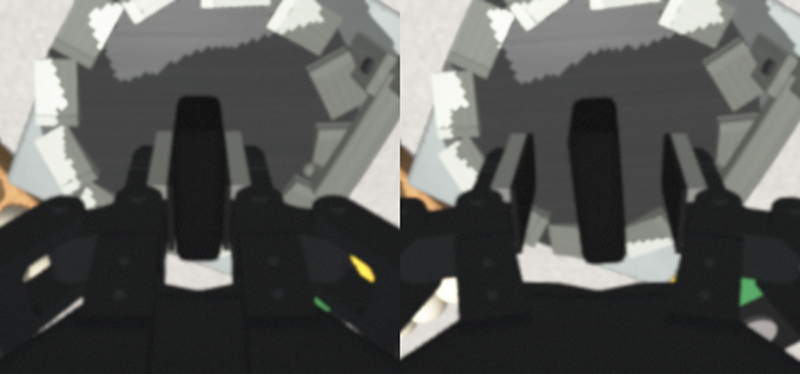

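The bar turned back about 0.08 rad when I let go. It now rests on the pawl, so the pad bears at click 2. I'll lift off, close the fingers and go to the start of the throw.

Call:
{"fn": "drive_tool", "kwargs": {"increments": [[0, 0, 5, 0], [0, 0, 20, 0], [0, 0, 25, 0], [0, 0, 25, 0], [0, 0, 25, 0], [15, 12, 0, -0.1], [15, 12, 0, -0.1], [16, 13, 0, -0.1], [0, 0, 0, -0.1], [0, 0, 0, -0.064]]}}

```text
t: 9.9
tcp_pos: [0.521, -0.0727, 0.3014]
eef_rot: [0.569, 0.42, 0.569, -0.42]
wrist_force: [-0.7, 0.1, 0.0]
finger_gap: 0.0426
```

Call:
{"fn": "drive_tool", "kwargs": {"increments": [[0, 0, 0, 0], [0, 0, 0, 0], [0, 0, 0, 0], [0, 0, 0, 0]], "hand": 0}}

```text
t: 10.23
tcp_pos: [0.5204, -0.0735, 0.3015]
eef_rot: [0.57, 0.419, 0.569, -0.419]
wrist_force: [-0.2, 1.3, -0.8]
finger_gap: 0.0001
```

```bash
python3 -c "
from h import *
st(); p=ctrl.camera_params('wrist')
im=shot('wrist','w5')
from fit2 import pf,W
s=(.4749,-.1105,.3012)
for n,X in(('ball',(.055,.052,.215)),('pivot',(.055,.052,.173))): print(n,pf(p,W(s,X)).round(1))
" | grep -v -e '---' ; python3 - <<'E'
E
```

```text
t 10.23 tcp [ 0.5204 -0.0735  0.3015] jawyaw 0.3021 tilt -1.0000 q6 -0.668 F [-0.16  1.27 -0.77] T [-0.005 -0.039  0.024] gap 0.0001
wrist only [ 0.47867689 -0.10857305  0.30418923] [[0.06, 6.74], [-1.76, -1.09], [0.95, -1.67], [0.89, 0.96], [-0.63, 0.11]]
all [ 0.47875496 -0.10854562  0.30643191]
barL far [301.7 317.5]
bar -x bottom [303.  285.5]
bar +x [299.7 527. ]
-0.03 [[340.0, 319.0], [270.0, 316.0], [264.0, 526.0], [329.0, 528.0]]
0 [[336.0, 318.0], [267.0, 317.0], [267.0, 527.0], [332.0, 527.0]]
0.03 [[333.0, 317.0], [264.0, 318.0], [270.0, 527.0], [336.0, 526.0]]
[ 0.4746495  -0.10976973  0.30280354  0.00533639] [[0.4, 0.1], [0.2, -0.1], [-0.3, -0.4], [0.7, 0.0], [0.7, 1.1], [-0.2, 0.6], [-0.2, -0.3], [-0.4, -0.8], [-0.1, 0.5], [-1.2, 0.1], [-0.1, -2.0], [0.1, 2.2], [-1.6, -0.1], [1.0, -0.5], [0.8, 1.9], [-0.6, 0.9], [0.2, -0.9]]
ball (np.float64(0.5116409693201406), np.float64(-0.043734654216014725), 0.215)
-0.03 [[341.0, 299.0], [271.0, 296.0], [264.0, 507.0], [330.0, 510.0]]
0 [[337.0, 298.0], [267.0, 297.0], [267.0, 508.0], [333.0, 509.0]]
0.03 [[334.0, 297.0], [264.0, 298.0], [270.0, 509.0], [336.0, 508.0]]
ball [253.6 165.8]
pivot [253.7 155.4]
```

View pics/w5.png

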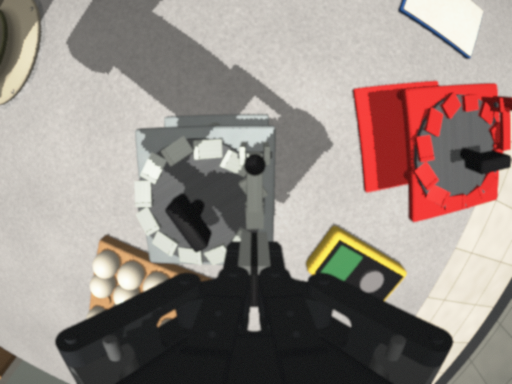

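The ball is seen at (255,164), against a prediction of (254,166), so the pose is good. I'll descend beside the lever.

Call:
{"fn": "drive_tool", "kwargs": {"increments": [[0, 0, -20, 0], [0, 0, -20, 0], [0, 0, -20, 0], [0, 0, -15, 0], [0, 0, -10, 0], [0, 0, -4, 0], [0, 0, 0, 0]]}}

```text
t: 10.87
tcp_pos: [0.5203, -0.0734, 0.2117]
eef_rot: [0.569, 0.419, 0.57, -0.419]
wrist_force: [1.1, -0.3, 0.4]
finger_gap: -0.0004
```

```bash
python3 -c "
from h import *
st(); shot('wrist','w6')"
```

```text
t 10.87 tcp [ 0.5203 -0.0734  0.2117] jawyaw 0.3013 tilt -1.0000 q6 -0.667 F [ 1.08 -0.32  0.39] T [-0.047 -0.006  0.052] gap -0.0004
```

View pics/w6.png

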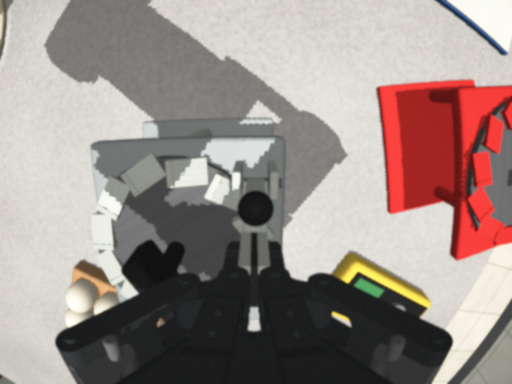

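Call:
{"fn": "drive_tool", "kwargs": {"increments": [[-1.8, 5.7, 0, 0], [-1.8, 5.7, 0, 0], [-1.8, 5.7, 0, 0], [-1.8, 5.7, 0, 0], [-1.8, 5.7, 0, 0], [-1.8, 5.7, 0, 0], [-1.8, 5.7, 0, 0], [-1.8, 5.7, 0, 0], [-1.8, 5.7, 0, 0], [-0.9, 2.9, 0, 0]]}}

```text
t: 11.75
tcp_pos: [0.5031, -0.0183, 0.2123]
eef_rot: [0.569, 0.419, 0.57, -0.419]
wrist_force: [-0.2, 0.5, -0.5]
finger_gap: -0.0
```

Call:
{"fn": "drive_tool", "kwargs": {"increments": [[0, 0, 0, 0], [0, 0, 0, 0], [0, 0, 15, 0], [0, 0, 20, 0], [0, 0, 25, 0], [0, 0, 30, 0], [0, 0, 20, 0], [0, 0, 0, 0]]}}

```text
t: 12.42
tcp_pos: [0.5045, -0.0197, 0.3265]
eef_rot: [0.572, 0.42, 0.567, -0.419]
wrist_force: [0.4, -0.3, 0.5]
finger_gap: 0.0
```

```bash
python3 -c "
from h import *
st(); shot('wrist','w7')"
```

```text
t 12.42 tcp [ 0.5045 -0.0197  0.3265] jawyaw 0.3007 tilt -1.0000 q6 -0.575 F [ 0.35 -0.33  0.51] T [0.057 0.062 0.019] gap 0.0000
```

View pics/w7.png

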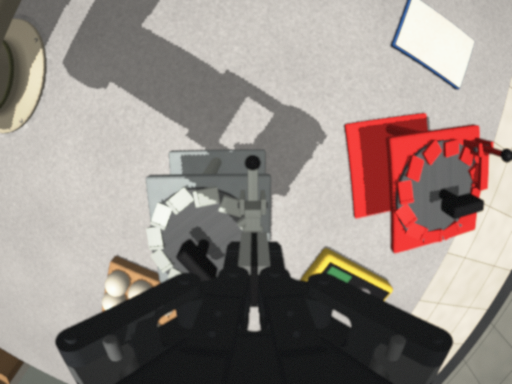

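The lever now lies out to +y, with the ball at (252,162), so the pawl is thrown. I'll go back over the knob and measure its angle.

Call:
{"fn": "drive_tool", "kwargs": {"increments": [[-5, -15, 0, 0.11], [-5, -16, 0, 0.11], [-5, -15, 0, 0.11], [-5, -15, 0, 0.11], [-5, -15, 0, 0.11], [-5, -15, 0, 0.11], [0, 0, 0, 0], [0, 0, 0, 0]], "hand": 0.5}}

```text
t: 13.13
tcp_pos: [0.4732, -0.1105, 0.3213]
eef_rot: [0.673, 0.214, 0.675, -0.214]
wrist_force: [0.2, -0.2, -0.7]
finger_gap: 0.0424
```

```bash
python3 -c "
from h import *
st(); p=ctrl.camera_params('wrist'); im=shot('wrist','w8')
import io,contextlib
with contextlib.redirect_stdout(io.StringIO()):
    from fit2 import pf,W
for ang in np.arange(.6,1.15,.1):
    s=(.4749,-.1105,.3012-ang); print(round(ang,2),[((pf(p,W(s,X))-[175,95]+.5)*4-.5).round(0).tolist() for X in((.023,0,.215),(-.023,0,.215),(-.023,0,.185))])
a=im[95:250,175:335,::-1]; cv2.imwrite('pics/w8z.png',cv2.resize(a,None,fx=4,fy=4,interpolation=cv2.INTER_CUBIC))
"
```

```text
t 13.13 tcp [ 0.4732 -0.1105  0.3213] jawyaw 0.9568 tilt -1.0000 q6 -1.431 F [ 0.2  -0.25 -0.7 ] T [ 0.04  -0.007 -0.013] gap 0.0424
0.6 [[351.0, 511.0], [281.0, 309.0], [285.0, 278.0]]
0.7 [[341.0, 514.0], [292.0, 306.0], [295.0, 276.0]]
0.8 [[330.0, 516.0], [304.0, 304.0], [305.0, 274.0]]
0.9 [[319.0, 516.0], [315.0, 304.0], [315.0, 273.0]]
1.0 [[308.0, 516.0], [327.0, 304.0], [326.0, 274.0]]
1.1 [[297.0, 515.0], [338.0, 306.0], [336.0, 275.0]]
```

View pics/w8z.png

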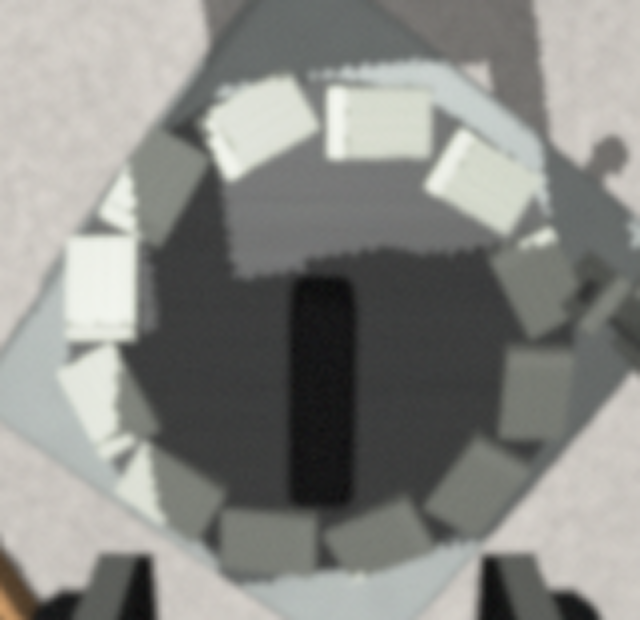

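The bar is at about 0.92 rad, aligned with the jaws. I'll descend and grip.

Call:
{"fn": "drive_tool", "kwargs": {"increments": [[1.5, 0, -25, 0], [0, 0, -25, 0], [0, 0, -25, 0], [0, 0, -20, 0], [0, 0, -15, 0], [0, 0, -8, 0], [0, 0, -2, 0], [0, 0, 0, 0]]}}

```text
t: 13.85
tcp_pos: [0.4751, -0.1098, 0.2023]
eef_rot: [0.674, 0.212, 0.675, -0.212]
wrist_force: [-0.4, -0.7, -0.2]
finger_gap: 0.0427
```

Call:
{"fn": "drive_tool", "kwargs": {"increments": [[0, 0, 0, 0], [0, 0, 0, 0], [0, 0, 0, 0], [0, 0, 0, 0], [0, 0, 0, 0]], "hand": 0}}

```text
t: 14.27
tcp_pos: [0.4751, -0.1106, 0.2032]
eef_rot: [0.675, 0.212, 0.674, -0.213]
wrist_force: [-2.5, -2.4, 7.1]
finger_gap: 0.0137
```

```bash
python3 -c "
from h import *
avg(4)"
```

```text
t 14.47 yaw 0.9607 (turn 0.9113) Tz -0.026+-0.008 T [-0.279  0.381 -0.026] F [-2.33 -1.92  6.4 ] tcp [ 0.4751 -0.1106  0.2033] gap 0.0132
```

Gripped at a turn of 0.911. I'll wind back +0.90 to near home, then check.

Call:
{"fn": "drive_tool", "kwargs": {"increments": [[0, 0, 0, 0.06], [0, 0, 0, 0.09], [0, 0, 0, 0.1], [0, 0, 0, 0.1], [0, 0, 0, 0.1], [0, 0, 0, 0.1], [0, 0, 0, 0.1], [0, 0, 0, 0.1], [0, 0, 0, 0.08], [0, 0, 0, 0.05]]}}

```text
t: 15.3
tcp_pos: [0.4751, -0.1104, 0.2032]
eef_rot: [0.701, -0.097, 0.7, 0.096]
wrist_force: [-2.2, -1.2, 6.4]
finger_gap: 0.0137
```

Call:
{"fn": "drive_tool", "kwargs": {"increments": [[0, 0, 0, 0.02], [0, 0, 0, 0.01], [0, 0, 0, 0], [0, 0, 0, 0]]}}

```text
t: 15.63
tcp_pos: [0.4751, -0.1104, 0.2032]
eef_rot: [0.7, -0.106, 0.699, 0.105]
wrist_force: [-2.8, -0.6, 6.3]
finger_gap: 0.0137
```

```bash
python3 -c "
from h import *
avg(5)"
```

```text
t 15.88 yaw 1.8708 (turn 0.0012) Tz 0.014+-0.012 T [-0.032  0.41   0.014] F [-2.48 -1.06  6.73] tcp [ 0.4751 -0.1104  0.2033] gap 0.0135
```

Call:
{"fn": "drive_tool", "kwargs": {"increments": [[0, 0, 0, 0.01], [0, 0, 0, 0]]}}

```text
t: 16.05
tcp_pos: [0.4751, -0.1104, 0.2033]
eef_rot: [0.699, -0.109, 0.698, 0.109]
wrist_force: [-2.8, -1.4, 6.7]
finger_gap: 0.0137
```

```bash
python3 -c "
from h import *
avg(4)"
```

```text
t 16.25 yaw 1.8804 (turn -0.0084) Tz -0.266+-0.014 T [-0.07   0.384 -0.266] F [-2.55 -1.24  6.54] tcp [ 0.4751 -0.1104  0.2032] gap 0.0139
```

The torque rose to -0.27 N m, so the knob is on the home stop. I'll ease off, release, lift away and look.

Call:
{"fn": "drive_tool", "kwargs": {"increments": [[0, 0, 0, -0.005], [0, 0, 0, 0], [0, 0, 0, 0], [0, 0, 0, 0], [0, 0, 0, 0], [0, 0, 0, 0]], "hand": 0.5}}

```text
t: 16.75
tcp_pos: [0.4749, -0.1101, 0.2023]
eef_rot: [0.699, -0.107, 0.699, 0.108]
wrist_force: [-0.2, 0.2, 0.2]
finger_gap: 0.0425
```

Call:
{"fn": "drive_tool", "kwargs": {"increments": [[0, 0, 5, 0], [0, 0, 20, 0], [0, 0, 25, 0], [0, 0, 25, 0], [0, 0, 25, 0], [0, 0, 25, 0], [0, 0, 0, 0], [0, 0, 0, 0]]}}

```text
t: 17.42
tcp_pos: [0.4751, -0.1102, 0.3285]
eef_rot: [0.7, -0.108, 0.698, 0.107]
wrist_force: [0.1, 0.6, -0.6]
finger_gap: 0.0429
```

```bash
python3 -c "
from h import *
st(); p=ctrl.camera_params('wrist'); im=shot('wrist','w9'); s9=shot('scene','s9')
import io,contextlib
with contextlib.redirect_stdout(io.StringIO()):
    from fit2 import pf,W
for ang in (-.05,0,.05,.1):
    s=(.4749,-.1105,.3012-ang); print(round(ang,2),[((pf(p,W(s,X))-[175,95]+.5)*3-.5).round(0).tolist() for X in((.023,0,.215),(-.023,0,.185))])
a=im[95:250,175:335,::-1]; A=cv2.resize(a,None,fx=3,fy=3,interpolation=cv2.INTER_CUBIC); cv2.imwrite('pics/w9z.png',A)
a=s9[165:255,175:260,::-1]; cv2.imwrite('pics/s9z.png',cv2.resize(a,None,fx=6,fy=6,interpolation=cv2.INTER_CUBIC))
"
```

```text
t 17.42 tcp [ 0.4751 -0.1102  0.3285] jawyaw 1.8761 tilt -1.0000 q6 -2.347 F [ 0.07  0.62 -0.6 ] T [ 0.026 -0.039  0.043] gap 0.0429
-0.05 [[239.0, 368.0], [232.0, 190.0]]
0 [[235.0, 368.0], [236.0, 190.0]]
0.05 [[231.0, 368.0], [239.0, 190.0]]
0.1 [[227.0, 367.0], [243.0, 191.0]]
```

View pics/w9z.png

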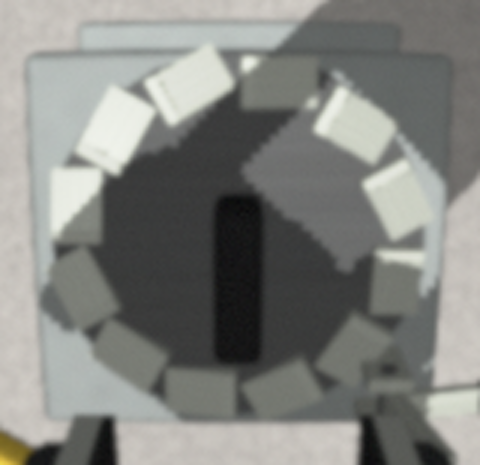

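View pics/s9z.png

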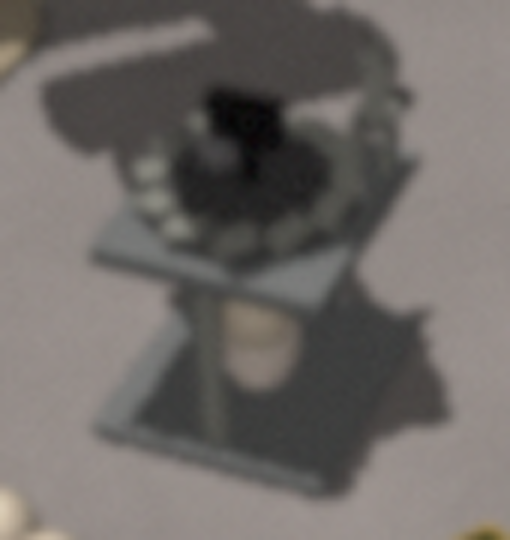

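```bash
python3 -c "
from rig import ctrl
print(ctrl.sign_off())"
```

```text
the job is handed in; nothing more can be done
None
```

The job is handed in at about 17.4 s of the 72 s allowed. No verdict was reported.

- **Turning to bearing:** I gripped the grey press's knob, found its home stop by feel, and turned it two clicks to 1.107 rad. The static torque then rose by about 0.11 N m. When I let go, the bar turned back about 0.08 rad onto the pawl, so click 2 was the first bearing click. The pawl then held alone for well over 0.4 s.
- **Throwing the pawl:** I pushed the lever over with closed fingers. The pictures showed the lever lying out to +y and the pawl clear of the wheel. The knob had run back to about 0.92 rad by itself.
- **Winding home:** I wound it back to the home stop and confirmed it with a light push, which gave -0.27 N m.

**Last checks:** The bar is within about 0.01 rad of home and the pawl still lies thrown over. The egg can be seen in its cup in the last scene picture, but most of it is hidden by the bridge. The gripper was open and well above the press when I handed in. I never moved near the other things on the bench, but I did not measure their positions again at the end.

**Disagreements and doubts:**
- My first fit put the knob axis about 5 mm off, because the bridge turned out not to be centred on the axis. I corrected this before gripping.
- My first search for the home stop pressed harder than I meant, briefly reaching 1.2 N m. I could not check whether any of that went into the pawl.

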